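# Nest the sterilising bowls and hold the lid ready over them

## Task

Pack the bowl set for the steriliser: stand the green bowl inside the big blue one, which stays where it is, then stand the red bowl inside the green one; set them down, do not drop them. Then pick up the blue lid by its grip, bring it across the stock bins without touching them, and finish holding it still and level about a centimetre above the blue bowl's rim, centred, its yellow tab straight above the bowl's yellow tab and not touching the bowls, so that a colleague can slip an indicator strip underneath. Do not put the lid down or let it go at the end, and leave the bins, the white jar and the amber bottle undisturbed.

Things in the scene. Friction and masses are not known exactly. Their poses are not given: they have to be found in the camera images.
- large_bowl: Large blue round bowl, open, 0.8 kg, loose. Outer diameter 196 mm (184 at the foot), 80 mm high; wall and floor 5 mm, so 186 mm across inside the upper 50 mm, 174 mm at the inner floor. Origin: centre of the underside; z up; +x points at its yellow tab, a lug 34 mm wide and 8 mm thick just under the rim, reaching 122 mm from the centre.
- large_rim (a point): Centre of the large bowl's mouth, level with the rim, 80 mm above the underside.
- large_tab (a point): Top of the large bowl's yellow tab: 112 mm from the bowl's axis along the bowl's +x, 78 mm above its underside (2 mm below the rim).
- medium_bowl: Green round bowl, open, 0.2 kg, loose, on the left (may swap places with the red). Outer diameter 132 mm over its upper 30 mm, 120 at the foot; 55 mm high, wall 8 mm, floor 6 mm. Grip its wall anywhere on the rim, one finger inside, one outside. Centred in the blue bowl it leaves a 27 mm ring for the outer finger: open little there. Origin: centre of the underside, z up.
- small_bowl: Small red round bowl, open, 0.06 kg, loose, on the left. Outer diameter 56 mm over its upper 22 mm, 44 at the foot; 40 mm high, wall 4 mm, floor 5 mm. Grip it across the outside near the rim. Centred in the green bowl it leaves a 30 mm ring: open the fingers little there. Origin: centre of the underside, z up.
- lid: Flat blue lid lying on the right, 0.25 kg: disc 200 mm across, 6 mm thick. On its middle a black grip bar, 56 mm long along the lid's x, 14 mm thick along its y, rising to 48 mm above the underside: pinch it across y. Origin: centre of the underside; z up; +x points at its yellow tab, a lug 34 mm wide reaching 124 mm from the centre.
- lid_tab (a point): Top of the lid's yellow tab: 112 mm from the lid's centre along the lid's +x, 6 mm above its underside.
- red_bin: Red stock bin between lid and large bowl, 130 mm (x) by 100 mm (y), its contents reach 105 mm high. Stands loose, 1.5 kg. Origin: centre of the underside. Leave alone.
- blue_bin: Blue stock bin beyond the red one, 130 by 100 mm, the white-capped pill vials in it reach 117 mm high. Stands loose, 1.5 kg. Origin: centre of the underside. Leave alone.
- cotton_jar: White closed jar with a steel cap, 80 mm diameter, 110 mm high, at the far side. Origin: centre of the underside. Leave alone.
- amber_bottle: Amber bottle with a white cap, 48 mm diameter, 100 mm high, at the far side. Origin: centre of the underside. Leave alone.
Things that resemble listed ones, but are neither listed nor needed, are in the scene too. Leave any brown look-alike of the large_bowl alone.

How it is judged:
On the way, in this order (a step that is already met when the one before it is completed fails the run):
1. the green bowl stands inside the blue one, let go (z of medium_bowl in the frame of large_bowl between 0 and 0.012 m and horizontal distance between medium_bowl and large_bowl below 0.04 m and angle between medium_bowl's own z axis and vertical below 0.08 rad and contact force between medium_bowl and the fingers below 0.05 N and contact force between medium_bowl and the arm below 0.05 N and linear speed of medium_bowl below 0.02 m/s), for 0.2 s.
2. the red bowl stands inside the green one, let go (z of medium_bowl in the frame of large_bowl between 0 and 0.012 m and horizontal distance between medium_bowl and large_bowl below 0.04 m and angle between each of medium_bowl, small_bowl's own z axis and vertical below 0.08 rad and z of small_bowl in the frame of medium_bowl between 0 and 0.013 m and horizontal distance between small_bowl and medium_bowl below 0.04 m and contact force between each of medium_bowl, small_bowl and the fingers below 0.05 N and contact force between each of medium_bowl, small_bowl and the arm below 0.05 N and linear speed of small_bowl below 0.02 m/s), for 0.2 s.
At the end, for the whole second after the job is handed in: Red bowl stands in green, green in blue, upright; lid held in the fingers, touching no bowl, underside 3 to 25 mm above the blue rim, centred within 10 mm, tabs in line within 18 mm, level within 0.08 rad, still (under 0.02 m/s) (z of medium_bowl in the frame of large_bowl between 0 and 0.012 m and horizontal distance between medium_bowl and large_bowl below 0.04 m and angle between each of medium_bowl, small_bowl, lid, large_bowl's own z axis and vertical below 0.08 rad and z of small_bowl in the frame of medium_bowl between 0 and 0.013 m and horizontal distance between small_bowl and medium_bowl below 0.04 m and z of lid in the frame of large_rim between 0.003 and 0.025 m and horizontal distance between lid and large_rim below 0.01 m and horizontal distance between lid_tab and large_tab below 0.018 m and linear speed of lid below 0.02 m/s and angular speed of lid below 0.15 rad/s and contact force between lid and the fingers above 1 N and contact force between lid and large_bowl below 0.05 N and contact force between lid and medium_bowl below 0.05 N and contact force between lid and small_bowl below 0.05 N and contact force between each of large_bowl, medium_bowl, small_bowl and the fingers below 0.05 N and contact force between each of large_bowl, medium_bowl, small_bowl and the arm below 0.05 N); the arm keeps its last pose, push and grip.
It fails at once if a bin, the jar or the bottle is shifted more than 15 mm or tipped (distance of any of red_bin, blue_bin, cotton_jar, amber_bottle from where it was at the start of the episode above 0.015 m or angle between any of red_bin, blue_bin, cotton_jar, amber_bottle's own z axis and vertical above 0.2 rad).
It fails at once if the lid touches a bin, the jar or the bottle (contact force between lid and red_bin above 0.5 N or contact force between lid and blue_bin above 0.5 N or contact force between lid and cotton_jar above 0.5 N or contact force between lid and amber_bottle above 0.5 N).
It fails at once if the large bowl is pushed more than 30 mm or tipped (distance of large_bowl from where it was at the start of the episode above 0.03 m or angle between large_bowl's own z axis and vertical above 0.2 rad).
It fails at once if a bowl or the lid is dropped (faster than 0.6 m/s out of the fingers) ((contact force between medium_bowl and the fingers below 0.01 N and linear speed of medium_bowl above 0.6 m/s) or (contact force between small_bowl and the fingers below 0.01 N and linear speed of small_bowl above 0.6 m/s) or (contact force between lid and the fingers below 0.01 N and linear speed of lid above 0.6 m/s)).
It also fails if it takes over 72 s, if anything falls off the work surface, if the arm or the gripper's body presses on something with over 40 N, if the wrist force passes 120 N, or if a joint passes its speed limit or range.

## Robot

A 6-joint arm with a two-finger parallel gripper is mounted at the origin on the work surface. World frame = base frame: x ahead of the robot, y to its left, z up, the work surface at z = 0. Lengths are in m, angles in rad, forces in N, time in s.
With the tool pointing down it reaches from about 0.275 to 0.85 m from the base axis. Payload 5.2 kg.
Tool frame: the origin (TCP) lies between the finger pads; the fingertips stand bot.tips_ahead ahead of it and the grasp point (between the pads) is the TCP (bot.tips_ahead is the distance from the TCP to the fingertips, in m); z points along the fingers, y is the direction in which the jaws open and shut (so a half turn about z gives the same grasp; the last joint's range is limited). The gripper opens to 85 mm and grips with 20 to 120 N. Pads are 22 mm wide; open, the fingers measure 114 mm over their backs; the gripper's body (76 mm by 85 mm) begins 54 mm behind the grasp point. The pads swing forward as they close: fully open they stand 13 mm farther back than shut.
Start: joints at [-1.422, 0.259, 1.535, -0, 1.348, -0.203], TCP at [0.19, -0.516, 0.25] pointing down, gripper open.
Joint ranges: [-3.14, 3.14], [-0.91, 2.08], [0.19, 2.58], [-1.22, 4.36], [0.22, 2.71], [-3.12, 3.12]. Speed limits (rad/s): [2.57, 2.57, 3.14, 3.14, 3.14, 3.14].

## Interface

Orientations are given as a rotation vector (axis times angle).
In Python, from station import bot gives the robot as it stands. The module is installed in compiled form; this text tells all that it offers.
- The arm moves only by the shell command python3 -m creep 'ROWS' [FORCE]. ROWS is JSON, one flat list of numbers, 7 for each row, row after row: the opening, from 0 (shut) to 1 (fully open), then the shift along the tool's x, y, z in mm, then the turn, a rotation vector about the tool's x, y, z in rad. In form: [grip, tx, ty, tz, ax, ay, az, grip, tx, ty, tz, ax, ay, az, ...]. A call has 1 to 12 rows; each row is the pose to reach, as a shift and turn from the pose measured when the call began, along the tool's axes at that moment; what a row does not reach only later rows make up. A row lasts 1/12 s, in which the tool goes at most 41.7 mm and 7.16 degrees, less where a joint would pass 70% of its speed; a pose out of reach is approached as far as the arm can. A call with a gripper value outside its range is refused whole. The fingers move at their own pace and stop on an object; FORCE is the grip in N (left out, the last holds). Time passes only in rows, so rows that repeat a pose let the fingers close. It gives the time, the measured TCP pose, the force and the opening at its end, in the units of the state.
- bot.sense(): the state, without advancing time (a new reading comes with each control period).
- bot.get_image(name): name is "scene" or "top" or "wrist"; returns a dict with "pixels" (480x640x3 uint8, red, green, blue), "depth" (480x640 float32, m along the optical axis (not along the pixel's ray), 0 where there is no reading), "mtx" (3x3 intrinsics, pixels), "origin" and "rotation" of the camera in the world. Camera axes: x right, y down, z forward; pixel columns grow to the right and rows downward; lengths in m; the calibration is good to about 2 mm. A picture is of the moment at which its call begins.
- bot.sign_off(): hands the job in, once; it reports no verdict.
The state is a dict: "t": time; "joint_pos": joint angles; "dq": joint speeds; "joint_efforts": joint torques, N m; "ee_pos": TCP position; "tcp_rot": TCP orientation; "contact_force": force on the tool from outside, world axes, zero at the start; "torque": the same for the moment, N m; "gripper_width": opening from 0.0 (shut) to 1.0 (fully open).
Only numpy, scipy, OpenCV 4.12 (cv2) and the standard library are available. Lean on these libraries where they do the work, as an engineer would, in place of code of your own. Each camera call takes 0.05 s, during which the arm holds its last target. There are 200 camera calls.

## Working session

There is one attempt and no reset: what is moved stays moved. The work goes in short steps, Python scripts to look and compute and a shell command to move; the robot and the scene stay as the last step left them, time stands still between calls to the robot, and variables do not carry over. Pictures are saved under pics/ and viewed, about 8 in all and at most 12, crops included, and the job is handed in when it is done.

```bash
mkdir -p pics; python3 - <<'E'
from station import bot
import cv2,numpy as np
print(bot.sense(), bot.tips_ahead)
for n in ("scene","top"):
    d=bot.get_image(n); cv2.imwrite(f"pics/{n}0.png",d["pixels"][:,:,::-1]); np.savez(f"/tmp/{n}.npz",**d)
    print(n,d["mtx"].tolist(),d["origin"],np.round(d["rotation"],3).tolist())
E
```

```text
{'t': 0.0, 'joint_pos': array([-1.42181506e+00,  2.59376893e-01,  1.53611513e+00, -6.14476520e-06,
        1.34796299e+00, -2.02807551e-01]), 'dq': array([ 0.00178094, -0.00035881, -0.00019338,  0.00104574,  0.00026201,
       -0.00018224]), 'joint_efforts': array([ 1.82296419e-03, -4.46023321e+01, -2.90569514e+01, -9.00821919e-05,
        1.15480763e-02,  2.57079853e-05]), 'ee_pos': array([ 0.18945881, -0.51581054,  0.24944354]), 'tcp_rot': array([-3.09128572e+00, -5.49419878e-01, -6.92724204e-05]), 'contact_force': array([ 0.49890318, -0.00598128,  0.02086709]), 'torque': array([-0.01941094, -0.03211817, -0.0011838 ]), 'gripper_width': 1.001562384216858} 0.019
scene [[581.2764063658698, 0.0, 314.5786922724053], [0.0, 581.2764063658698, 236.92230404982445], [0.0, 0.0, 1.0]] [1.11307107 0.90188049 1.07584685] [-0.789, -2.552, 1.152]
top [[521.9431511614313, 0.0, 319.9338662394929], [0.0, 521.9431511614313, 238.26998883087063], [0.0, 0.0, 1.0]] [ 0.41328891 -0.02549655  1.36920833] [-2.193, 2.179, -0.051]
```

View pics/top0.png

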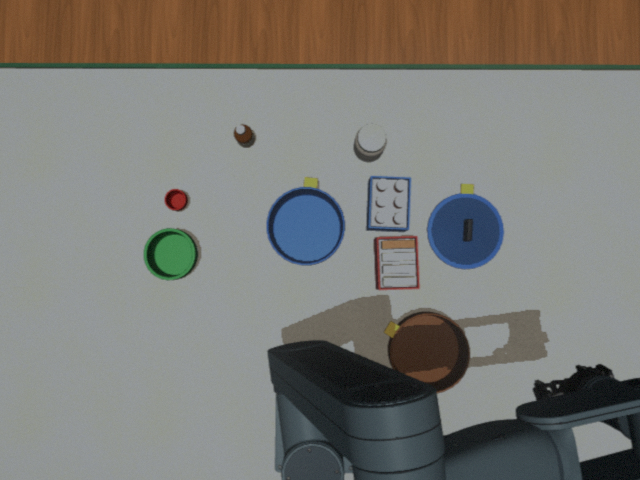

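View pics/scene0.png

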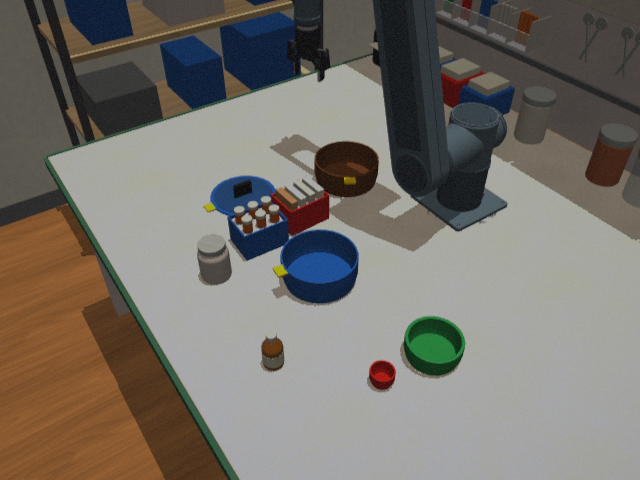

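The top view shows world +x up and +y left. The blue bowl is at px (306,226) with its tab at (311,183), green at (171,254), red at (176,200), and the lid at (466,231) with its tab at (467,188). The bins sit between the lid and the bowl, at about (389,204) and (397,262). The scene view confirms the layout, with the brown decoy near the base.

```bash
cat > h.py <<'E'
import numpy as np,cv2
from scipy.spatial.transform import Rotation as R
def hsv(d): return cv2.cvtColor(np.ascontiguousarray(d["pixels"]),cv2.COLOR_RGB2HSV)
def cast(d,uv,z):
    uv=np.atleast_2d(uv).astype(float); K=d["mtx"]
    r=np.c_[(uv[:,0]-K[0,2])/K[0,0],(uv[:,1]-K[1,2])/K[1,1],np.ones(len(uv))]@R.from_rotvec(d["rotation"]).as_matrix().T
    return d["origin"]+r*((z-d["origin"][2])/r[:,2])[:,None]
def cloud(d):
    v,u=np.mgrid[:480,:640]; K=d["mtx"]; Z=d["depth"]
    p=np.stack([(u-K[0,2])/K[0,0]*Z,(v-K[1,2])/K[1,1]*Z,Z],-1)
    return p@R.from_rotvec(d["rotation"]).as_matrix().T+d["origin"]
COL=dict(green=((50,120,50),(75,255,255)),blue=((100,100,40),(122,255,255)),yellow=((22,120,90),(34,255,255)),red=((0,150,60),(8,255,255)))
def mask(d,c,box=None):
    m=cv2.inRange(hsv(d),*map(np.array,COL[c]))
    if c=="red": m|=cv2.inRange(hsv(d),np.array((170,150,60)),np.array((180,255,255)))
    if box:
        k=np.zeros_like(m); a,b,e,f=box; k[b:f,a:e]=1; m*=k
    return m
def big(m):
    return max(cv2.findContours(m,cv2.RETR_EXTERNAL,cv2.CHAIN_APPROX_NONE)[0],key=cv2.contourArea)[:,0]
def circ(p):
    A=np.c_[2*p[:,:2],np.ones(len(p))]; s=np.linalg.lstsq(A,(p[:,:2]**2).sum(1),rcond=None)[0]
    return s[:2],np.sqrt(s[2]+s[:2]@s[:2])
E
python3 - <<'E'
from h import *
d=dict(np.load("/tmp/top.npz")); C=cloud(d)
for n,c,box,z in [("green","green",(120,200,220,300),.055),("red","red",(150,180,205,220),.04),("blue","blue",(255,175,355,275),.08),("lid","blue",(422,175,520,280),.006)]:
    m=mask(d,c,box); k=big(m); h=cv2.convexHull(k)[:,0]
    ctr,r=circ(cast(d,k,z)); P=C[m>0]; zt=np.percentile(P[:,2],[2,50,98]); q=P[P[:,2]>z-.006]
    print(n,"contour",ctr.round(4),round(r,4),"z",zt.round(3),"depthrim",[np.round(x,4) for x in circ(q)],len(q))
    if n in("blue","lid"):
        t=mask(d,"yellow",box); T=cast(d,np.argwhere(t>0)[:,::-1],z-.002 if n=="blue" else z); tc=T.mean(0)[:2]; e=T.max(0)[:2],T.min(0)[:2]
        print(" tab",tc.round(4),e,np.hypot(*(tc-ctr)).round(4),"ang deg",np.degrees(np.arctan2(*(tc-ctr)[::-1])).round(2))
# lid grip bar
m=cv2.inRange(hsv(d),np.array((0,0,0)),np.array((180,255,60)))
k=np.zeros_like(m);k[205:255,445:490]=1;m*=k
if m.any():
    b=big(m);print("bar",[cast(d,[x],.048)[0].round(4) for x in cv2.boxPoints(cv2.minAreaRect(b))],C[m>0][:,2].max())
for n,b in [("bins",(362,170,425,295)),("jar",(350,118,392,165)),("bottle",(230,118,260,150))]:
    P=C[b[1]:b[3],b[0]:b[2]].reshape(-1,3);P=P[P[:,2]>.06];print(n,P.min(0).round(3),P.max(0).round(3))
P=C[295:400,380:475].reshape(-1,3);P=P[(P[:,2]>.05)&(P[:,2]<.12)];print("brown",P.min(0).round(3),P.max(0).round(3))
E
```

```text
green contour [0.4486 0.3696] 0.0632 z [0.001 0.008 0.059] depthrim [array([0.4429, 0.2821]), np.float64(0.1063)] 404
red contour [0.5885 0.3627] 0.0256 z [-0.     0.01   0.044] depthrim [array([0.5324, 0.1803]), np.float64(0.1879)] 75
blue contour [0.5201 0.027 ] 0.0954 z [-0.     0.006  0.082] depthrim [array([0.517 , 0.0267]), np.float64(0.0956)] 437
 tab [0.6294 0.0148] (array([0.63905662, 0.02858083]), array([0.61895461, 0.00097195])) 0.11 ang deg -6.36
lid contour [ 0.5154 -0.3875] 0.0973 z [0.001 0.007 0.014] depthrim [array([ 0.5035, -0.3456]), np.float64(0.0862)] 4271
 tab [ 0.6263 -0.3927] (array([ 0.63776105, -0.37788356]), array([ 0.61658353, -0.40678362])) 0.111 ang deg -2.69
bar [array([ 0.4883, -0.3698,  0.048 ]), array([ 0.5427, -0.3739,  0.048 ]), array([ 0.5414, -0.395 ,  0.048 ]), array([ 0.487 , -0.3909,  0.048 ])] 0.05540602806886752
bins [ 0.364 -0.251  0.06 ] [ 0.644 -0.025  1.369]
jar [ 0.413 -0.171  0.06 ] [ 0.768 -0.025  1.369]
bottle [ 0.413 -0.025  0.06 ] [0.776 0.214 1.369]
brown [ 0.115 -0.376  0.05 ] [ 0.307 -0.166  0.088]
```

```bash
python3 -m creep '[1,387,-301,-20,0,0,0.3515,1,387,-301,-20,0,0,0.3515,1,387,-301,-20,0,0,0.3515,1,387,-301,-20,0,0,0.3515,1,387,-301,-20,0,0,0.3515,1,387,-301,-20,0,0,0.3515,1,387,-301,-20,0,0,0.3515,1,387,-301,-20,0,0,0.3515,1,387,-301,-20,0,0,0.3515,1,387,-301,-20,0,0,0.3515,1,387,-301,-20,0,0,0.3515,1,387,-301,-20,0,0,0.3515]' 60
```

```text
t: 1.1
ee_pos: [0.4498, -0.0971, 0.2702]
tcp_rot: [-3.139, -0.002, 0.0]
contact_force: [0.1, -0.8, -0.2]
gripper_width: 1.0
```

```bash
python3 -m creep '[1,0,-490,10,0,0,0,1,0,-490,10,0,0,0,1,0,-490,10,0,0,0,1,0,-490,10,0,0,0,1,0,-490,10,0,0,0,1,0,-490,10,0,0,0,1,0,-490,10,0,0,0,1,0,-490,10,0,0,0,1,0,-490,10,0,0,0,1,0,-490,10,0,0,0,1,0,-490,10,0,0,0,1,0,-490,10,0,0,0]'
python3 - <<'E'
from station import bot
import cv2
from h import *
d=bot.get_image("wrist"); cv2.imwrite("pics/w1.png",d["pixels"][:,:,::-1]); np.savez("/tmp/w1.npz",**d)
print(bot.sense()["ee_pos"],d["origin"],d["rotation"])
for c,z in(("green",.055),("red",.04)):
    m=mask(d,c)
    if m.sum()>5000:
        k=big(m);print(c,circ(cast(d,k,z)),k.min(0),k.max(0))
E
```

```text
t: 2.1
ee_pos: [0.4482, 0.3958, 0.2607]
tcp_rot: [-3.139, -0.004, 0.001]
contact_force: [0.3, -0.1, 0.5]
gripper_width: 1.001
[0.44774422 0.40087084 0.26014983] [0.52762223 0.39601406 0.38473392] [ 2.05721114 -2.05219555 -0.32169328]
green (array([0.4514494 , 0.37576259]), np.float64(0.062042118010856406)) [271 120] [425 278]
red (array([0.58394715, 0.36909088]), np.float64(0.022007302630497088)) [328   0] [393  55]
```

View pics/w1.png

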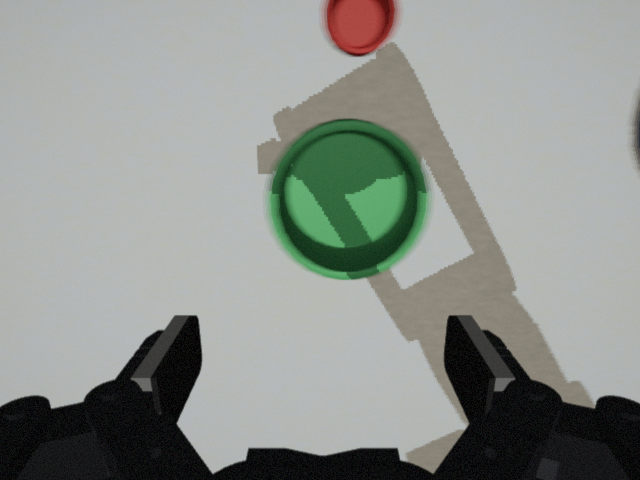

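The wrist view shows green at px (349,199) and red at (361,15), blurred because the arm was still moving. I'll retake it at rest.

```bash
python3 - <<'E'
from station import bot
from h import *
COL["green"]=((45,60,30),(80,255,255)); COL["red"]=((0,90,40),(8,255,255))
for n,b in(("wrist",None),("top",(120,180,220,300))):
  d=bot.get_image(n)
  for c,z,rr in(("green",.055,.066),("red",.04,.028)):
    m=mask(d,c,b)
    if m.sum()>5000:
        k=big(m);p=cast(d,k,z); f,r=circ(p); h=cast(d,cv2.minEnclosingCircle(k)[0],z)[0]
        print(n,c,f.round(4),r.round(4),h.round(4),p.min(0).round(4),p.max(0).round(4),k.min(0),k.max(0))
print(bot.sense()["ee_pos"],bot.sense()["tcp_rot"])
E
```

```text
wrist green [0.4505 0.3722] 0.065 [0.4531 0.3717 0.055 ] [0.385  0.3071 0.055 ] [0.5156 0.4371 0.055 ] [279 119] [442 279]
wrist red [0.5837 0.3656] 0.0238 [0.5872 0.3646 0.04  ] [0.5621 0.3377 0.04  ] [0.5983 0.3924 0.04  ] [337   0] [412  54]
top green [0.4477 0.3657] 0.0629 [0.4474 0.3686 0.055 ] [0.3846 0.3007 0.055 ] [0.5136 0.4349 0.055 ] [144 228] [197 279]
top red [0.5885 0.3625] 0.0275 [0.5888 0.362  0.04  ] [0.5611 0.333  0.04  ] [0.6154 0.39   0.04  ] [165 189] [187 210]
[0.44817263 0.39506421 0.26001202] [-3.14004495e+00 -8.35208867e-03  2.72379611e-03]
```

```bash
python3 -m creep '[1,2,-38,60,0,0,0,1,2,-38,100,0,0,0,1,2,-38,130,0,0,0,1,2,-38,150,0,0,0,1,2,-38,170,0,0,0,1,2,-38,190,0,0,0,1,2,-38,205,0,0,0,1,2,-38,213,0,0,0,1,2,-38,214,0,0,0,1,2,-38,214,0,0,0,1,2,-38,214,0,0,0,1,2,-38,214,0,0,0]'
```

```text
t: 3.25
ee_pos: [0.4505, 0.4337, 0.0476]
tcp_rot: [-3.139, -0.008, -0.001]
contact_force: [0.5, -0.1, 0.3]
gripper_width: 1.001
```

Close on the wall.

```bash
python3 -m creep '[0.3,0,0,2,0,0,0,0.0,0,0,2,0,0,0,0,0,0,2,0,0,0,0,0,0,2,0,0,0,0,0,0,2,0,0,0,0,0,0,2,0,0,0,0,0,0,2,0,0,0,0,0,0,2,0,0,0,0,0,0,2,0,0,0,0,0,0,2,0,0,0]' 60; python3 -m creep '[0,0,0,-10,0,0,0,0,0,0,-20,0,0,0,0,0,0,-30,0,0,0,0,0,0,-40,0,0,0,0,0,0,-60,0,0,0,0,0,0,-80,0,0,0,0,0,0,-100,0,0,0,0,0,0,-110,0,0,0,0,0,0,-120,0,0,0,0,0,0,-120,0,0,0,0,0,0,-120,0,0,0]'
python3 - <<'E'
from station import bot
import cv2
from h import *
COL["green"]=((45,60,30),(80,255,255))
d=bot.get_image("wrist"); e=bot.sense()["ee_pos"];print(e,bot.sense()["tcp_rot"])
cv2.imwrite("pics/w2.png",d["pixels"][:,:,::-1])
m=mask(d,"green");C=cloud(d);P=C[m>0];print(np.percentile(P[:,2],[1,50,99]))
q=P[P[:,2]>np.percentile(P[:,2],99)-.01];print("rim plane/extent",q.min(0)-e,q.max(0)-e)
A=np.c_[q[:,:2],np.ones(len(q))];print("slope",np.linalg.lstsq(A,q[:,2],rcond=None)[0])
E
```

```text
t: 4.08
ee_pos: [0.4507, 0.4339, 0.0457]
tcp_rot: [-3.138, -0.008, -0.001]
contact_force: [0.2, 0.5, 2.1]
gripper_width: 0.099
t: 5.0
ee_pos: [0.4505, 0.4334, 0.1659]
tcp_rot: [-3.138, -0.008, -0.002]
contact_force: [-0.2, -0.1, -3.2]
gripper_width: 0.1
[0.45013314 0.43316055 0.16498002] [-3.13910371e+00 -8.07571795e-03  4.14508035e-04]
[0.12498607 0.1311838  0.18862201]
rim plane/extent [-0.01050194 -0.05895107  0.01380025] [0.07952912 0.04227739 0.12508429]
slope [ 1.24514198 -0.05733865 -0.34561808]
```

View pics/w2.png

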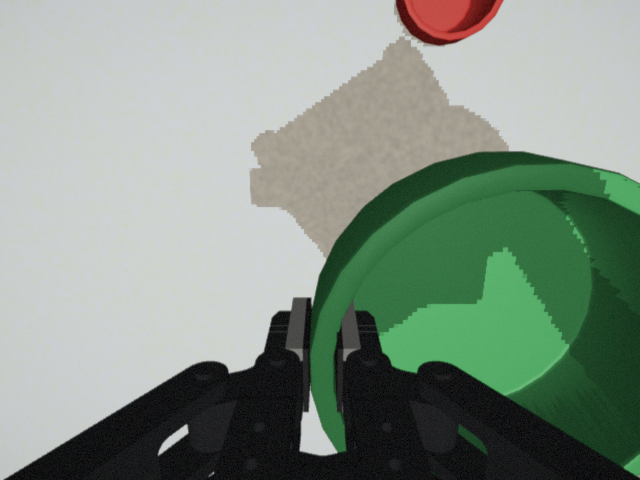

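```bash
python3 -m creep '[0,5,25,-10,0,0,0,0,15,60,-20,0,0,0,0,24,95,-25,0,0,0,0,32,130,-25,0,0,0,0,40,165,-25,0,0,0,0,48,200,-25,0,0,0,0,56,235,-25,0,0,0,0,62,270,-25,0,0,0,0,67,305,-25,0,0,0,0,69,330,-25,0,0,0,0,70,344,-25,0,0,0,0,70,344,-25,0,0,0]'
python3 -m creep '[0,0,0,0,0,0,0,0,0,0,0,0,0,0,0,0,0,0,0,0,0]'
python3 - <<'E'
from station import bot
import cv2
from h import *
COL["green"]=((45,60,30),(80,255,255))
d=bot.get_image("wrist"); e=bot.sense()["ee_pos"];print(e,bot.sense()["tcp_rot"])
C=cloud(d);cv2.imwrite("pics/w3.png",d["pixels"][:,:,::-1]);np.savez("/tmp/w3.npz",**d)
m=mask(d,"green");m[:,:370]=0
q=C[(m>0)&(d["depth"]>0.05)];zf=e[2]-.039
f=q[(abs(q[:,2]-zf)<.008)];
for _ in range(3):
    s=np.linalg.lstsq(np.c_[f[:,:2]-e[:2],np.ones(len(f))],f[:,2],rcond=None)[0]; f=f[abs(np.c_[f[:,:2]-e[:2],np.ones(len(f))]@s-f[:,2])<.003]
print("floor",s,"exp",zf,len(f))
t=bot.get_image("top");k=mask(t,"green");c=cv2.findContours(k,0,1)[0]
print([cv2.boundingRect(x) for x in c if len(x)>20]);cv2.imwrite("pics/t3.png",cv2.resize(t["pixels"][130:330,200:460,::-1],None,fx=3,fy=3))
y=mask(d,"yellow");k=np.argwhere(y>0)[:,::-1]
if len(k):print("tab",cast(d,k.mean(0),.078),k.mean(0),k.min(0),k.max(0))
E
```

```text
t: 6.05
ee_pos: [0.5215, 0.0863, 0.1876]
tcp_rot: [-3.14, -0.002, 0.005]
contact_force: [0.0, 0.3, -2.4]
gripper_width: 0.1
t: 6.3
ee_pos: [0.521, 0.0872, 0.1869]
tcp_rot: [-3.14, -0.004, 0.007]
contact_force: [0.1, -0.9, -2.8]
gripper_width: 0.099
[0.52106321 0.08730269 0.18708347] [-3.13984433 -0.00425922  0.00665264]
floor [-0.00608783 -0.00234435  0.14726057] exp 0.14808347248302145 34537
[(292, 194, 41, 57), (0, 63, 640, 6)]
tab [[0.63216748 0.01389972 0.078     ]] [469.41526467  35.57652852] [426  10] [501  69]
```

View pics/w3.png

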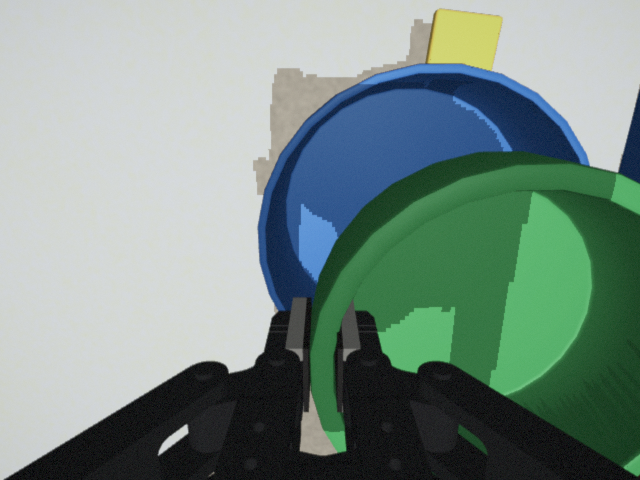

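```bash
python3 -m creep '[0,0,-2,15,0,0,0,0,-1,-2,35,0,0,0,0,-1,-2,55,0,0,0,0,-1,-2,75,0,0,0,0,-1,-2,90,0,0,0,0,-1,-2,105,0,0,0,0,-1,-2,115,0,0,0,0,-1,-2,122,0,0,0,0,-1,-2,127,0,0,0,0,-1,-2,130,0,0,0,0,-1,-2,132,0,0,0,0,-1,-2,132,0,0,0]'
python3 -m creep '[0,0,0,1,0,0,0,0,0,0,2,0,0,0,0,0,0,2,0,0,0,0,0,0,2,0,0,0]'
```

```text
t: 7.4
ee_pos: [0.5201, 0.0896, 0.0555]
tcp_rot: [-3.14, -0.005, 0.005]
contact_force: [1.2, -0.3, -1.7]
gripper_width: 0.1
t: 7.73
ee_pos: [0.5207, 0.0896, 0.0548]
tcp_rot: [-3.14, -0.005, 0.002]
contact_force: [-1.7, -0.2, 5.0]
gripper_width: 0.102
```

```bash
python3 -m creep '[0,0,0,1,0,0,0,0,0,0,2,0,0,0,0,0,0,2,0,0,0,0,0,0,2,0,0,0]'
python3 - <<'E'
from station import bot
from h import *
COL["green"]=((45,60,30),(80,255,255))
d=bot.get_image("wrist"); e=bot.sense()["ee_pos"];print(bot.sense()["contact_force"])
C=cloud(d);m=mask(d,"green");m[:,:370]=0
q=C[(m>0)&(d["depth"]>0.05)]
for zf in (.011,):
  f=q[(abs(q[:,2]-zf)<.008)]
  for _ in range(3):
    A=np.c_[f[:,:2]-e[:2],np.ones(len(f))];s=np.linalg.lstsq(A,f[:,2],rcond=None)[0]; f=f[abs(A@s-f[:,2])<.003]
  print("floor",s,len(f))
E
```

```text
t: 8.07
ee_pos: [0.5209, 0.0896, 0.0546]
tcp_rot: [-3.14, -0.005, -0.0]
contact_force: [-6.1, -1.1, 12.5]
gripper_width: 0.101
[-5.30235429 -0.10994705 12.05573256]
floor [-0.00129028 -0.0017465   0.0149483 ] 34562
```

```bash
python3 - <<'E'
from station import bot
from h import *
COL["green"]=((45,60,30),(80,255,255))
d=bot.get_image("wrist");C=cloud(d);m=mask(d,"blue");q=C[(m>0)&(d["depth"]>.05)]
h=np.histogram(q[:,2],bins=np.arange(-.005,.1,.005));print(h[0],h[1][:3])
g=cloud(d)[(cv2.inRange(hsv(d),np.array((0,0,120)),np.array((180,40,255)))>0)];g=g[(g[:,2]>-.02)&(g[:,2]<.02)];print("table",np.median(g[:,2]),len(g))
t=dict(np.load("/tmp/top.npz"));P=cloud(t)[215:240,290:320].reshape(-1,3);print("blue floor top",np.median(P[:,2]))
P=cloud(t)[300:330,100:200].reshape(-1,3);print("table top",np.median(P[:,2]))
s=bot.get_image("scene");cv2.imwrite("pics/s4.png",cv2.resize(s["pixels"][200:330,240:400,::-1],None,fx=4,fy=4))
E
```

```text
[    0  5890 25123  2038  2042  2169  2217  1262   906   824   766   808
   780   750   705   623  4807  8799     1     0] [-0.005  0.     0.005]
table 0.00036640662035376803 119820
blue floor top 0.005219046595607235
table top 0.00048145642681174383
```

View pics/s4.png

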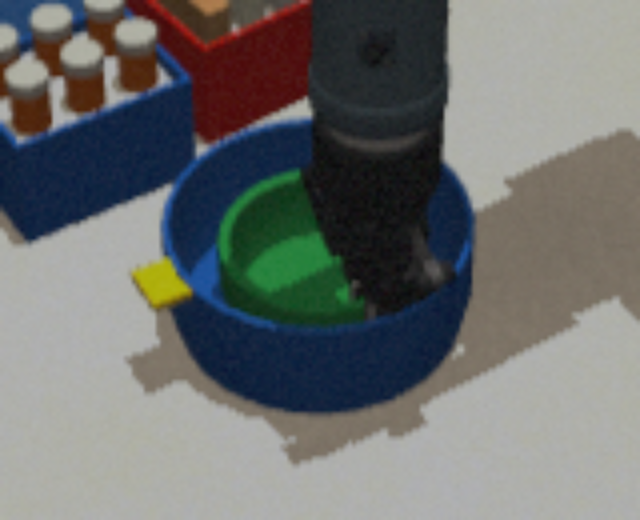

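The gripper's linkage seems to rest on the blue rim on the +y side: the bowl's underside is about 4 mm above the floor. I'll shift the bowl 14 mm inward and try again.

```bash
python3 -m creep '[0,0,0,-4,0,0,0,0,0,0,-8,0,0,0,0,0,4,-8,0,0,0,0,0,9,-8,0,0,0,0,0,14,-8,0,0,0,0,0,14,-8,0,0,0,0,0,14,-8,0,0,0]'
python3 -m creep '[0,0,0,2,0,0,0,0,0,0,4,0,0,0,0,0,0,6,0,0,0,0,0,0,7,0,0,0,0,0,0,8,0,0,0,0,0,0,9,0,0,0,0,0,0,9,0,0,0,0,0,0,9,0,0,0]'
```

```text
t: 8.8
ee_pos: [0.5208, 0.0751, 0.0622]
tcp_rot: [-3.14, -0.003, 0.001]
contact_force: [0.4, -0.7, -1.3]
gripper_width: 0.1
t: 9.47
ee_pos: [0.5208, 0.0751, 0.0531]
tcp_rot: [-3.14, -0.003, 0.001]
contact_force: [-0.1, -0.2, -3.7]
gripper_width: 0.096
```

```bash
python3 -m creep '[0,0,0,1,0,0,0,0,0,0,2,0,0,0,0,0,0,3,0,0,0,0,0,0,3,0,0,0,0,0,0,3,0,0,0]'
```

```text
t: 9.88
ee_pos: [0.5209, 0.0752, 0.0507]
tcp_rot: [-3.14, -0.004, -0.0]
contact_force: [-1.9, 1.1, 4.0]
gripper_width: 0.104
```

```bash
python3 -m creep '[0.14,0,0,-0.5,0,0,0,0.18,0,0,-0.5,0,0,0,0.2,0,0,-0.5,0,0,0,0.2,0,0,-0.5,0,0,0,0.2,0,0,-0.5,0,0,0,0.2,0,0,-0.5,0,0,0]'
python3 -m creep '[0.2,0,0,-8,0,0,0,0.2,0,0,-20,0,0,0,0.2,0,0,-40,0,0,0,0.2,0,0,-70,0,0,0,0.2,0,0,-105,0,0,0,0.2,0,0,-140,0,0,0,0.5,0,0,-170,0,0,0,0.8,-35,0,-180,0,0,0,1,-75,0,-180,0,0,0,1,-100,0,-180,0,0,0,1,-100,0,-180,0,0,0,1,-100,0,-180,0,0,0]'
python3 - <<'E'
from station import bot
from h import *
bot.get_image("top")
COL["green"]=((45,60,30),(80,255,255))
d=bot.get_image("wrist");np.savez("/tmp/w5.npz",**d);cv2.imwrite("pics/w5.png",d["pixels"][:,:,::-1])
print(bot.sense()["ee_pos"],bot.sense()["tcp_rot"])
k=big(mask(d,"green"));p=cast(d,k,.060);print("green",circ(p),p.min(0),p.max(0))
k=big(mask(d,"blue",(100,0,460,400)));p=cast(d,k,.080);print("blue",circ(p),p.min(0),p.max(0),k.min(0),k.max(0))
y=np.argwhere(mask(d,"yellow")>0)[:,::-1]
if len(y):print("tab",cast(d,y.mean(0),.078),y.min(0),y.max(0))
E
```

```text
t: 10.38
ee_pos: [0.5209, 0.0752, 0.0511]
tcp_rot: [-3.14, -0.004, 0.0]
contact_force: [0.6, -0.5, 0.5]
gripper_width: 0.201
t: 11.38
ee_pos: [0.4201, 0.0748, 0.2321]
tcp_rot: [-3.14, -0.004, -0.003]
contact_force: [0.7, 0.1, 0.3]
gripper_width: 0.997
[0.42190891 0.0745424  0.2318359 ] [-3.14004094e+00 -3.44624587e-03 -3.10599185e-03]
green (array([0.51380742, 0.01384865]), np.float64(0.06175506442535177)) [ 0.45501764 -0.05147019  0.06      ] [0.56275412 0.07872611 0.06      ]
blue (array([0.49791305, 0.05020152]), np.float64(0.06621638882014501)) [ 0.42547533 -0.01666151  0.08      ] [0.55835685 0.12447558 0.08      ] [241   0] [459 220]
tab [[ 0.27858726 -0.17442713  0.078     ]] [636 396] [639 403]
```

View pics/w5.png

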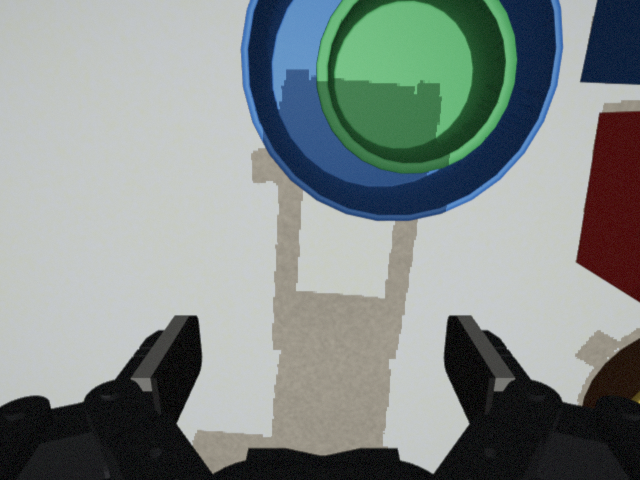

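```bash
python3 -m creep '[1,78,-289,30,0,0,0,1,78,-289,30,0,0,0,1,78,-289,30,0,0,0,1,78,-289,30,0,0,0,1,78,-289,30,0,0,0,1,78,-289,30,0,0,0,1,78,-289,30,0,0,0,1,78,-289,30,0,0,0,1,78,-289,30,0,0,0,1,78,-289,30,0,0,0]'
python3 - <<'E'
from station import bot
from h import *
bot.get_image("top");bot.get_image("top")
COL["red"]=((0,90,40),(8,255,255))
d=bot.get_image("wrist")
print(bot.sense()["ee_pos"],bot.sense()["tcp_rot"])
k=big(mask(d,"red"));p=cast(d,k,.040);print("red",circ(p),p.min(0),p.max(0),k.min(0),k.max(0))
E
```

```text
t: 12.32
ee_pos: [0.4996, 0.3639, 0.2012]
tcp_rot: [-3.142, -0.005, -0.001]
contact_force: [0.7, -0.4, 0.4]
gripper_width: 1.0
[0.49957749 0.36233462 0.20258021] [-3.14058881e+00 -1.21683189e-03 -2.97999378e-03]
red (array([0.59082618, 0.36549267]), np.float64(0.0272587684342008)) [0.56338851 0.33810752 0.04      ] [0.61802915 0.3930653  0.04      ] [275  37] [361 128]
```

```bash
python3 -m creep '[1,40,-2,0,0,0,0,1,80,-2,20,0,0,0,1,91,-2,60,0,0,0,1,91,-2,95,0,0,0,1,91,-2,120,0,0,0,1,91,-2,140,0,0,0,1,91,-2,155,0,0,0,1,91,-2,163,0,0,0,1,91,-2,168,0,0,0,1,91,-2,168,0,0,0,1,91,-2,168,0,0,0,1,91,-2,168,0,0,0]' 25
python3 -m creep '[0.8,0,0,0,0,0,0,0.7,0,0,0,0,0,0,0.6,0,0,0,0,0,0,0.5,0,0,0,0,0,0,0.5,0,0,0,0,0,0,0.5,0,0,0,0,0,0,0.5,0,0,0,0,0,0,0.5,0,0,0,0,0,0]' 25
```

```text
t: 13.47
ee_pos: [0.5919, 0.3647, 0.0365]
tcp_rot: [-3.14, -0.001, -0.007]
contact_force: [0.3, 0.2, 1.3]
gripper_width: 1.005
t: 14.13
ee_pos: [0.5925, 0.3651, 0.0379]
tcp_rot: [-3.139, -0.001, -0.01]
contact_force: [-0.1, -1.6, 5.2]
gripper_width: 0.632
```

```bash
python3 -m creep '[0.4,0,0,-6,0,0,0,0.4,0,0,-15,0,0,0,0.4,0,0,-30,0,0,0,0.4,0,0,-55,0,0,0,0.4,0,0,-85,0,0,0,0.4,0,0,-110,0,0,0,0.4,0,0,-125,0,0,0,0.4,0,0,-130,0,0,0,0.4,0,0,-130,0,0,0,0.4,0,0,-130,0,0,0]'
python3 - <<'E'
from station import bot
from h import *
bot.get_image("top")
COL["red"]=((0,90,40),(8,255,255))
d=bot.get_image("wrist");cv2.imwrite("pics/w6.png",d["pixels"][:,:,::-1]);e=bot.sense()["ee_pos"];print(e,bot.sense()["tcp_rot"],bot.sense()["gripper_width"])
q=cloud(d)[(mask(d,"red")>0)&(d["depth"]>.05)]-e
print(np.percentile(q,[1,50,99],axis=0))
E
```

```text
t: 14.97
ee_pos: [0.5912, 0.3646, 0.1673]
tcp_rot: [-3.139, -0.001, -0.009]
contact_force: [-0.9, 0.9, -1.5]
gripper_width: 0.639
[0.59072817 0.36432193 0.16586688] [-3.14018274e+00 -1.19162781e-03 -5.03054983e-03] 0.6363610109105756
[[-0.02653181 -0.02537835 -0.03294981]
 [-0.01030553  0.00012563 -0.01139353]
 [ 0.02610211  0.02586186  0.00378539]]
```

View pics/w6.png

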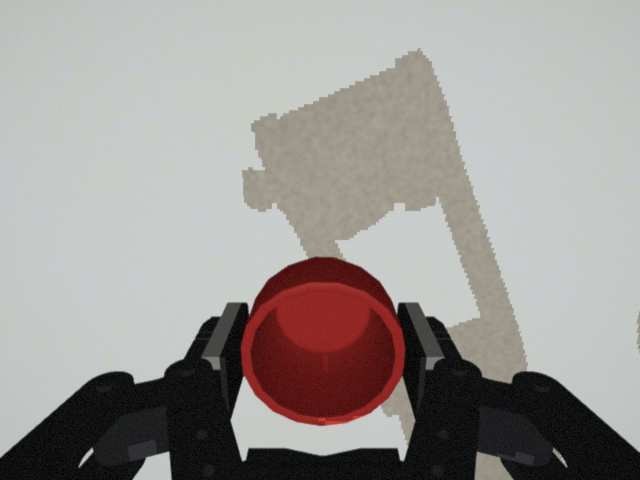

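```bash
python3 -m creep '[0.4,-5,25,-5,0,0,0,0.4,-12,60,-10,0,0,0,0.4,-20,95,-15,0,0,0,0.4,-28,130,-15,0,0,0,0.4,-35,165,-15,0,0,0,0.4,-43,200,-15,0,0,0,0.4,-50,235,-15,0,0,0,0.4,-57,270,-15,0,0,0,0.4,-63,305,-15,0,0,0,0.4,-67,333,-15,0,0,0,0.4,-70,351,-15,0,0,0,0.4,-70,351,-15,0,0,0]'
python3 -m creep '[0.4,0,0,0,0,0,0,0.4,0,0,0,0,0,0]'
python3 - <<'E'
from station import bot
from h import *
COL["green"]=((45,60,30),(80,255,255))
d=bot.get_image("wrist");cv2.imwrite("pics/w7.png",d["pixels"][:,:,::-1]);print(bot.sense()["ee_pos"],bot.sense()["tcp_rot"])
m=mask(d,"green");k=big(m);h=k[k[:,1]<330];p=cast(d,cv2.convexHull(h)[:,0],.06);print("green ext",p.min(0),p.max(0))
v,u=np.nonzero(m);
for r in range(150,330,15):
    c=u[v==r]
    if len(c):print(r,cast(d,[[c.min(),r],[c.max(),r]],.06)[:,:2].round(4).tolist())
E
```

```text
t: 16.07
ee_pos: [0.5198, 0.01, 0.1788]
tcp_rot: [-3.141, 0.005, -0.001]
contact_force: [-0.3, -0.3, -0.1]
gripper_width: 0.639
t: 16.23
ee_pos: [0.5192, 0.0102, 0.1778]
tcp_rot: [-3.14, 0.006, 0.003]
contact_force: [-0.4, 0.2, -1.3]
gripper_width: 0.639
[0.51941058 0.01065432 0.17801614] [-3.14038480e+00  4.26618955e-03  1.98940374e-03]
green ext [ 0.47132664 -0.05114776  0.06      ] [0.58616259 0.07907941 0.06      ]
150 [[0.5732, 0.0511], [0.5729, -0.0234]]
165 [[0.5648, 0.0613], [0.5644, -0.0329]]
180 [[0.5562, 0.0677], [0.5558, -0.0403]]
195 [[0.5474, 0.0724], [0.547, -0.0449]]
210 [[0.5384, 0.0761], [0.5379, -0.0484]]
225 [[0.5292, 0.0781], [0.5287, -0.0508]]
240 [[0.5198, 0.0789], [0.5193, -0.0509]]
255 [[0.5102, 0.0785], [0.5097, -0.0503]]
270 [[0.5003, 0.0757], [0.4998, -0.0479]]
285 [[0.4902, 0.0715], [0.4897, -0.0436]]
300 [[0.4798, 0.0653], [0.4794, -0.0372]]
```

```bash
python3 -m creep '[0.4,1,-3,15,0,0,0,0.4,1,-3,35,0,0,0,0.4,1,-3,55,0,0,0,0.4,1,-3,75,0,0,0,0.4,1,-3,90,0,0,0,0.4,1,-3,102,0,0,0,0.4,1,-3,111,0,0,0,0.4,1,-3,118,0,0,0,0.4,1,-3,123,0,0,0,0.4,1,-3,125,0,0,0,0.4,1,-3,125,0,0,0,0.4,1,-3,125,0,0,0]'
python3 -m creep '[0.4,0,0,1,0,0,0,0.4,0,0,2,0,0,0,0.4,0,0,2,0,0,0,0.4,0,0,2,0,0,0]'
```

```text
t: 17.28
ee_pos: [0.5207, 0.0138, 0.0535]
tcp_rot: [-3.14, 0.004, 0.001]
contact_force: [-0.2, 1.3, -1.2]
gripper_width: 0.636
t: 17.62
ee_pos: [0.5208, 0.0138, 0.0517]
tcp_rot: [-3.141, 0.004, 0.0]
contact_force: [-0.7, -0.1, -0.0]
gripper_width: 0.637
```

```bash
python3 -m creep '[0.4,0,0,1,0,0,0,0.4,0,0,2,0,0,0,0.4,0,0,2,0,0,0,0.4,0,0,2,0,0,0]'; python3 -m creep '[0.4,0,0,1,0,0,0,0.4,0,0,1,0,0,0,0.4,0,0,1,0,0,0]'
```

```text
t: 17.95
ee_pos: [0.5207, 0.0138, 0.0496]
tcp_rot: [-3.141, 0.004, 0.0]
contact_force: [-0.3, 0.7, -0.5]
gripper_width: 0.641
t: 18.2
ee_pos: [0.5207, 0.0137, 0.0488]
tcp_rot: [-3.141, 0.004, 0.0]
contact_force: [-1.4, -0.6, 3.7]
gripper_width: 0.634
```

```bash
python3 -m creep '[0.68,0,0,0,0,0,0,0.72,0,0,0,0,0,0,0.74,0,0,0,0,0,0,0.74,0,0,0,0,0,0,0.74,0,0,0,0,0,0]'
python3 -m creep '[0.74,0,0,-5,0,0,0,0.74,0,0,-15,0,0,0,0.74,0,0,-30,0,0,0,0.74,0,0,-55,0,0,0,0.74,0,0,-85,0,0,0,0.74,0,0,-120,0,0,0,0.74,0,0,-155,0,0,0,0.74,-30,0,-170,0,0,0,0.74,-60,0,-170,0,0,0,0.74,-80,0,-170,0,0,0,0.74,-80,0,-170,0,0,0,0.74,-80,0,-170,0,0,0]'
python3 - <<'E'
from station import bot
from h import *
bot.get_image("top");bot.get_image("top")
COL["red"]=((0,90,40),(8,255,255));COL["green"]=((45,60,30),(80,255,255))
d=bot.get_image("wrist");t=bot.get_image("top");C=cloud(d)
cv2.imwrite("pics/w8.png",np.hstack([d["pixels"][:300,100:600,::-1],cv2.resize(t["pixels"][150:290,240:400,::-1],(300,300))[:,:300]]))
print(bot.sense()["ee_pos"],bot.sense()["tcp_rot"])
k=big(mask(d,"red",(200,0,560,250)));p=cast(d,k,.051);print("red",circ(p),p.min(0),p.max(0),k.min(0),k.max(0))
for n,D in(("w",d),("t",t)):
    Q=cloud(D);q=Q[(mask(D,"red",(200,0,560,250))>0)&(D["depth"]>0)];print(n,"red z",np.percentile(q[:,2],[1,50,99]))
    q=Q[(mask(D,"green",(100,0,560,300))>0)&(D["depth"]>0)];print("green z",np.percentile(q[:,2],[1,50,99]))
E
```

```text
t: 18.62
ee_pos: [0.5207, 0.0138, 0.0487]
tcp_rot: [-3.141, 0.004, 0.0]
contact_force: [-0.7, -0.5, 0.8]
gripper_width: 0.739
t: 19.62
ee_pos: [0.4403, 0.0139, 0.2201]
tcp_rot: [-3.141, 0.005, -0.003]
contact_force: [0.2, -0.0, 0.3]
gripper_width: 0.742
[0.44166574 0.01362842 0.21899323] [-3.14067387e+00  4.33757484e-03 -7.36481499e-04]
red (array([0.51892271, 0.0137145 ]), np.float64(0.0271103480431118)) [ 0.49133516 -0.01342333  0.051     ] [0.54584953 0.04107016 0.051     ] [281  63] [363 149]
w red z [0.0034187  0.02627995 0.06074629]
green z [0.01003277 0.02382726 0.06169147]
t red z [-0.00276761  0.06160841  0.08963579]
green z [-0.00602377  0.00219254  0.06532743]
```

View pics/w8.png

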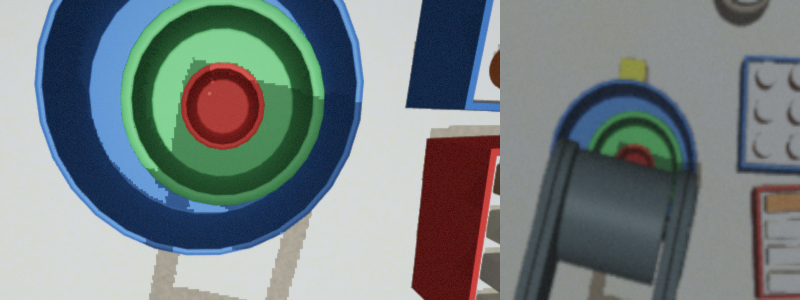

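Red stands in green and green in blue, centred on about px (222,105) in the left crop. Next is the lid.

```bash
python3 -m creep '[1,0,401,-30,0,0,0.05,1,0,401,-30,0,0,0.05,1,0,401,-30,0,0,0.05,1,0,401,-30,0,0,0.05,1,0,401,-30,0,0,0.05,1,0,401,-30,0,0,0.05,1,0,401,-30,0,0,0.05,1,0,401,-30,0,0,0.05,1,0,401,-30,0,0,0.05,1,0,401,-30,0,0,0.05,1,0,401,-30,0,0,0.05,1,0,401,-30,0,0,0.05]'
python3 - <<'E'
from station import bot
from h import *
for _ in range(3): bot.get_image("top")
d=bot.get_image("wrist");t=bot.get_image("top");cv2.imwrite("pics/w9.png",d["pixels"][:,:,::-1]);np.savez("/tmp/w9.npz",**d);np.savez("/tmp/t9.npz",**t)
print(bot.sense()["ee_pos"],bot.sense()["tcp_rot"])
def bowl(D,box,z,zt):
    m=mask(D,"blue",box);m[mask(D,"yellow",box)>0]=0;k=big(m);p=cast(D,cv2.convexHull(k)[:,0],z);c,r=circ(p)
    y=np.argwhere(mask(D,"yellow",box)>0)[:,::-1];tc=cast(D,y.mean(0),zt)[0,:2]
    print(c.round(4),r.round(4),p.min(0),p.max(0),"tab",tc.round(4),np.hypot(*(tc-c)).round(4),np.degrees(np.arctan2(*(tc-c)[::-1])).round(2))
bowl(t,(255,175,355,275),.08,.078)
bowl(d,(0,0,640,330),.006,.006)
m=cv2.inRange(hsv(d),np.array((0,0,0)),np.array((180,255,50)))
C=cloud(d)
for c in cv2.findContours(m,0,1)[0]:
    if 300<cv2.contourArea(c)<20000:
        print(cv2.boundingRect(c))
m2=((C[:,:,2]>.042)&(C[:,:,2]<.055)&(d["depth"]>.1)).astype(np.uint8);m2[300:]=0
b=big(m2);r=cv2.minAreaRect(C[m2>0][:,:2].astype(np.float32));print("bar top",r,C[m2>0].mean(0),m2.sum())
E
```

```text
t: 20.82
ee_pos: [0.4404, -0.3892, 0.2473]
tcp_rot: [-3.138, 0.087, 0.001]
contact_force: [-0.6, 1.4, -0.1]
gripper_width: 1.0
[ 0.44092772 -0.3859768   0.24861711] [-3.13912954e+00  8.01863927e-02 -4.15517933e-04]
[0.5202 0.0269] 0.0963 [ 0.42448011 -0.06918562  0.08      ] [0.61601244 0.12195368 0.08      ] tab [0.6293 0.0149] 0.1098 -6.27
[ 0.5179 -0.3876] 0.0989 [ 0.41885782 -0.48615411  0.006     ] [ 0.59902743 -0.2885806   0.006     ] tab [nan nan] nan nan
(310, 67, 20, 78)
bar top ((0.5118609070777893, -0.27550554275512695), (0.18568332493305206, 0.22174645960330963), 41.22417449951172) [ 0.50554646 -0.2946562   0.04839836] 3888<stdin>:8: RuntimeWarning: Mean of empty slice.
  ret = um.true_divide(
```

View pics/w9.png

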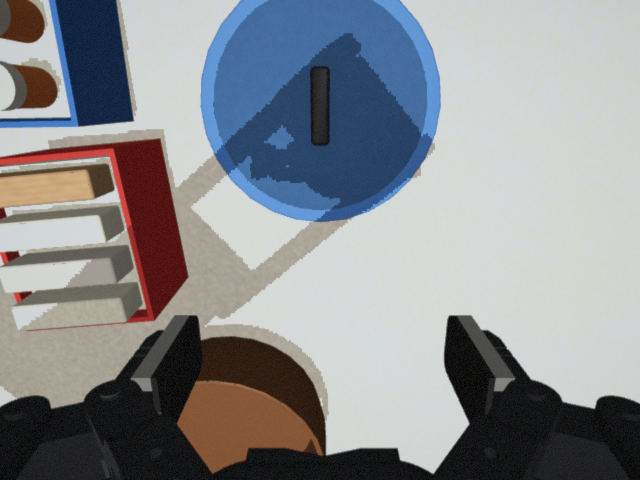

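The wrist view shows the lid at about px (320,100) with its bar at (320,106), running almost along the tool's x. The bins are to the left and the brown decoy is at lower left.

```bash
python3 - <<'E'
from h import *
d=dict(np.load("/tmp/w9.npz"))
m=cv2.inRange(hsv(d),np.array((0,0,0)),np.array((180,255,60)))
k=np.zeros_like(m);k[55:155,295:345]=1;m*=k;b=big(m)
for z in(.048,.006):
    p=cast(d,b,z);print(z,p.min(0),p.max(0),cv2.minAreaRect(p[:,:2].astype(np.float32)))
v,u=np.nonzero(m)
for r in range(70,145,10):
    c=u[v==r];print(r,c.min(),c.max(),cast(d,[[c.min(),r],[c.max(),r]],.048)[:,:2].round(4).tolist())
t=dict(np.load("/tmp/t9.npz"));y=np.argwhere(mask(t,"yellow",(422,175,520,280))>0)[:,::-1];print(cast(t,y.mean(0),.006))
E
```

```text
0.048 [ 0.48979183 -0.39558394  0.048     ] [ 0.54542884 -0.37970407  0.048     ] ((0.5176110863685608, -0.3875049948692322), (0.013808706775307655, 0.055404216051101685), 87.28841400146484)
0.006 [ 0.48588099 -0.39628562  0.006     ] [ 0.54872701 -0.37834816  0.006     ] ((0.5173048377037048, -0.38715988397598267), (0.01559792272746563, 0.06258311122655869), 87.28841400146484)
70 310 329 [[0.543, -0.382], [0.5422, -0.3956]]
80 311 329 [[0.5362, -0.3823], [0.5355, -0.3953]]
90 311 329 [[0.5294, -0.3819], [0.5287, -0.3949]]
100 311 328 [[0.5225, -0.3815], [0.5219, -0.3939]]
110 311 328 [[0.5155, -0.3811], [0.5149, -0.3936]]
120 311 328 [[0.5085, -0.3806], [0.5078, -0.3932]]
130 311 328 [[0.5013, -0.3802], [0.5006, -0.3929]]
140 311 328 [[0.494, -0.3797], [0.4933, -0.3925]]
[[ 0.62609268 -0.39308722  0.006     ]]
```

```bash
python3 -m creep '[1,40,-2,20,0,0,0,1,77,-2,55,0,0,0,1,77,-2,95,0,0,0,1,77,-2,130,0,0,0,1,77,-2,155,0,0,0,1,77,-2,175,0,0,0,1,77,-2,190,0,0,0,1,77,-2,202,0,0,0,1,77,-2,211,0,0,0,1,77,-2,215,0,0,0,1,77,-2,215,0,0,0,1,77,-2,215,0,0,0]' 100
python3 -m creep '[0.4,0,0,0,0,0,0,0.2,0,0,0,0,0,0,0,0,0,0,0,0,0,0,0,0,0,0,0,0,0,0,0,0,0,0,0,0,0,0,0,0,0,0,0,0,0,0,0,0,0,0,0,0,0,0,0,0]' 100
```

```text
t: 22.07
ee_pos: [0.5185, -0.3879, 0.0345]
tcp_rot: [-3.14, 0.08, -0.002]
contact_force: [-0.1, -0.2, -0.3]
gripper_width: 1.0
t: 22.73
ee_pos: [0.5187, -0.3881, 0.0349]
tcp_rot: [3.141, -0.08, 0.003]
contact_force: [-0.3, -0.9, 2.5]
gripper_width: 0.149
```

```bash
python3 -m creep '[0,0,0,-3,0,0,0,0,0,0,-8,0,0,0,0,0,0,-18,0,0,0,0,0,0,-33,0,0,0,0,0,0,-55,0,0,0,0,0,0,-80,0,0,0,0,0,0,-110,0,0,0,0,0,0,-140,0,0,0,0,0,0,-165,0,0,0,0,0,0,-182,0,0,0,0,0,0,-192,0,0,0,0,0,0,-196,0,0,0]'
python3 -m creep '[0,0,0,0,0,0,0,0,0,0,0,0,0,0]'
python3 - <<'E'
from station import bot
from h import *
d=bot.get_image("wrist");cv2.imwrite("pics/w10.png",d["pixels"][:,:,::-1]);s=bot.sense();e=s["ee_pos"];print(e,s["tcp_rot"],s["gripper_width"],s["contact_force"],s["torque"])
q=cloud(d)[(mask(d,"blue")>0)&(d["depth"]>.05)];q=q[abs(q[:,2]-e[2]+.029)<.02]
A=np.c_[q[:,:2]-e[:2],np.ones(len(q))];print("plane",np.linalg.lstsq(A,q[:,2]-e[2],rcond=None)[0],len(q))
y=np.argwhere(mask(d,"yellow",(100,0,540,300))>0)[:,::-1]
if len(y):
    a=cast(d,y.mean(0),e[2]-.029)[0];print("tab",a-e,np.degrees(np.arctan2(a[1]-e[1],a[0]-e[0])),y.min(0),y.max(0))
E
```

```text
t: 23.73
ee_pos: [0.5188, -0.3885, 0.2335]
tcp_rot: [3.138, -0.08, 0.007]
contact_force: [0.3, 0.1, -1.6]
gripper_width: 0.151
t: 23.9
ee_pos: [0.5185, -0.3882, 0.2328]
tcp_rot: [3.139, -0.08, 0.005]
contact_force: [-0.7, 0.0, -1.5]
gripper_width: 0.153
[ 0.51834364 -0.38807356  0.23220248] [ 3.13954243 -0.07986577  0.00428222] 0.1475871224510968 [ 0.02958973  0.57483717 -1.99564467] [-0.01438714  0.01751234  0.05256012]
plane [-0.00140191 -0.00300331 -0.02653313] 128389
tab [ 0.10204326 -0.00647971 -0.029     ] -3.6333850857907692 [272   0] [373  48]
```

View pics/w10.png

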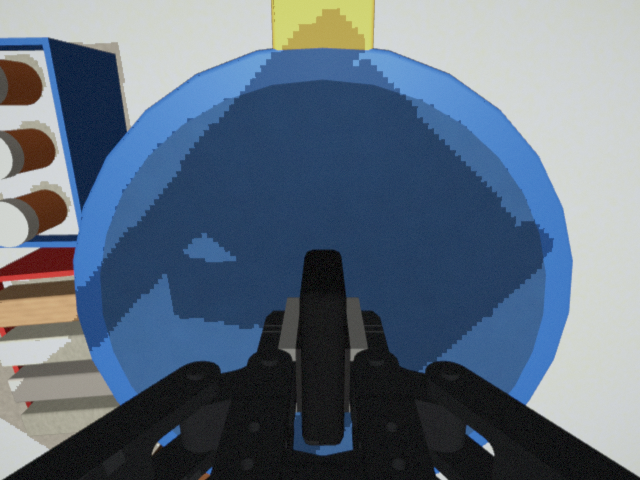

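```bash
python3 -m creep '[0,0,-8,0,0,0,0,0,-1,-28,0,0,0,0.005,0,-2,-60,0,0,0,0.01,0,-4,-95,0,0,0,0.02,0,-6,-130,0,0,0,0.03,0,-8,-165,0,0,0,0.04,0,-9,-200,0,0,0,0.05,0,-11,-235,0,0,0,0.061,0,-12,-265,0,0,0,0.061,0,-13,-290,0,0,0,0.061,0,-14,-308,0,0,0,0.061,0,-14,-315,0,0,0,0.061]'
python3 - <<'E'
from station import bot
s=bot.sense();print(s["ee_pos"],s["tcp_rot"])
E
```

```text
t: 24.95
ee_pos: [0.5192, -0.0694, 0.2309]
tcp_rot: [-3.136, 0.171, -0.001]
contact_force: [-1.1, 0.6, -2.1]
gripper_width: 0.148
[ 0.51920297 -0.0693582   0.23085271] [-3.13598097e+00  1.71476031e-01 -5.24469773e-04]
```

```bash
python3 -m creep '[0,-1,-8,0,0,0,0,0,-2,-25,0,0,0,0,0,-4,-50,0,0,0,0,0,-6,-72,0,0,0,0,0,-8,-87,0,0,0,0,0,-8,-95,0,0,0,0,0,-8,-95,0,0,0,0,0,-8,-95,0,0,0,0,0,-8,-95,0,0,0,0]'
cat > chk.py <<'E'
from station import bot
from h import *
s=bot.sense();e=s["ee_pos"];print("tcp",e,s["tcp_rot"],"yaw",2*np.degrees(np.arctan2(-s["tcp_rot"][1],-s["tcp_rot"][0])),s["contact_force"],s["gripper_width"],s["t"])
d=bot.get_image("wrist")
def save(n): cv2.imwrite(n,d["pixels"][:,:,::-1])
C=cloud(d);q=C[(mask(d,"blue")>0)&(d["depth"]>.05)];q=q[abs(q[:,2]-e[2]+.028)<.012]
A=np.c_[q[:,:2]-e[:2],np.ones(len(q))];print("lid plane",np.linalg.lstsq(A,q[:,2]-e[2],rcond=None)[0])
m=((mask(d,"blue")>0)&(abs(C[:,:,2]-e[2]+.028)<.012)).astype(np.uint8);k=big(m)
p=cast(d,k[(k[:,1]<330)],e[2]-.028);c0,r=circ(p)
for _ in range(4):
    p=p[abs(np.hypot(*(p[:,:2]-c0).T)-r)<.004];c0,r=circ(p)
print("lid centre",c0,r,"rel",c0-e[:2],len(p))
E
python3 chk.py; python3 - <<'E'
from station import bot
bot.get_image("top")
E
python3 chk.py
```

```text
t: 25.7
ee_pos: [0.5217, 0.0249, 0.2307]
tcp_rot: [-3.137, 0.173, -0.0]
contact_force: [-1.0, -0.8, -3.0]
gripper_width: 0.15
tcp [0.52170303 0.02491188 0.2307061 ] [-3.13652306e+00  1.72704118e-01 -9.71554019e-07] yaw -6.30330765566665 [-0.95942025 -0.79150771 -2.9850847 ] 0.15033106808260135 25.7
lid plane [-0.00484068 -0.00051044 -0.02712297]
lid centre [0.52110625 0.02535861] 0.09845752112782655 rel [-0.00059677  0.00044673] 178
tcp [0.52167199 0.02487218 0.23078501] [-3.13622513e+00  1.73556833e-01 -1.27455141e-04] yaw -6.334967139835037 [-0.14766274 -0.19804766 -2.14919424] 0.14855124513595996 25.8
lid plane [-0.00471878 -0.00031519 -0.02710601]
lid centre [0.52107923 0.02532133] 0.09848218682523852 rel [-0.00059276  0.00044916] 178
```

```bash
python3 -m creep '[0,0,-1,5,0,0,0,0,-1,-1,18,0,0,0,0,-1,-1,34,0,0,0,0,-1,-1,50,0,0,0,0,-1,-1,65,0,0,0,0,-1,-1,78,0,0,0,0,-1,-1,88,0,0,0,0,-1,-1,95,0,0,0,0,-1,-1,99,0,0,0,0,-1,-1,102,0,0,0,0,-1,-1,103,0,0,0,0,-1,-1,103,0,0,0]'
python3 -m creep '[0,0,0,0,0,0,0,0,0,0,0,0,0,0,0,0,0,0,0,0,0,0,0,0,0,0,0,0]'
cat >> chk.py <<'E'
s2=bot.get_image("scene");t=bot.get_image("top")
a=cv2.resize(s2["pixels"][210:310,250:390,::-1],None,fx=4,fy=4);b=d["pixels"][:300,:,::-1];b=cv2.resize(b,(240,112));b=np.vstack([b,np.zeros((288,240,3),np.uint8)])
cv2.imwrite("pics/fin.png",np.hstack([a,b]))
y=mask(t,"yellow",(255,150,380,275));P=cloud(t)[(y>0)&(t["depth"]>0)]
print("top tabs z",np.percentile(P[:,2],[2,25,50,75,98]),P.min(0),P.max(0),len(P))
y=np.argwhere(mask(d,"yellow",(100,0,540,300))>0)[:,::-1]
if len(y): a=cast(d,y.mean(0),e[2]-.028)[0];print("lid tab dir",np.degrees(np.arctan2(a[1]-c0[1],a[0]-c0[0])))
S=cloud(s2);y=mask(s2,"yellow",(230,200,340,330));
n,l,st,ce=cv2.connectedComponentsWithStats(y)
for i in range(1,n):
    if st[i,4]>10:
        P=S[(l==i)];print("scene tab",ce[i],st[i,4],np.median(P,0),np.percentile(P[:,2],[5,95]))
E
python3 chk.py
```

```text
t: 26.85
ee_pos: [0.5211, 0.0261, 0.1281]
tcp_rot: [-3.136, 0.174, -0.001]
contact_force: [0.3, 0.3, -2.4]
gripper_width: 0.149
t: 27.18
ee_pos: [0.5213, 0.0261, 0.1285]
tcp_rot: [-3.136, 0.173, -0.002]
contact_force: [0.7, -0.7, -1.8]
gripper_width: 0.15
tcp [0.52128979 0.02606761 0.12845453] [-3.13631045e+00  1.73416750e-01 -2.35168121e-03] yaw -6.329692562169266 [ 0.73070131 -0.65843559 -1.84228405] 0.14976726105567437 27.1833
lid plane [-0.00331899 -0.0003916  -0.02715242]
lid centre [0.52067875 0.02650876] 0.09849348376942946 rel [-0.00061104  0.00044114] 181
top tabs z [0.09346943 0.09806349 0.09970633 0.10132325 0.10412639] [ 0.61737431 -0.00186059  0.09263472] [0.6412664  0.0277908  0.10679082] 102
lid tab dir -6.433327204869849
scene tab [279.4744898  267.16836735] 196 [0.63031681 0.0211933  0.09783714] [0.07473695 0.10353162]
```

View pics/fin.png

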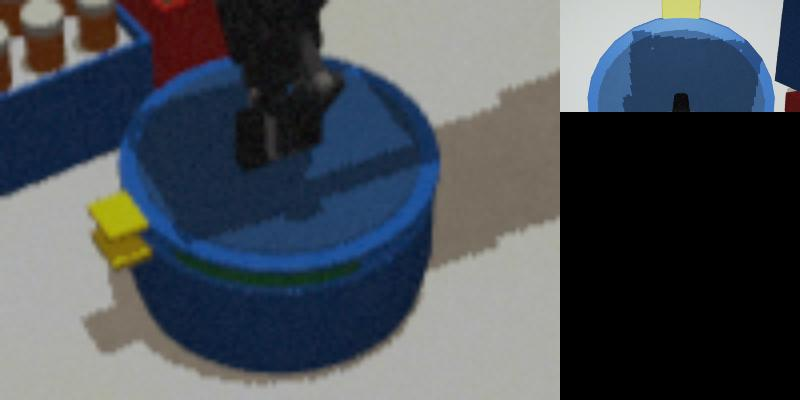

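The lid hovers level with its tab straight above the bowl's tab, at crop px (118,213) over (122,248). The gap is about 14 mm, so I'll lower it 3 mm and let it settle.

```bash
python3 -m creep '[0,0,0,1,0,0,0,0,0,0,2,0,0,0,0,0,0,3,0,0,0,0,0,0,3,0,0,0,0,0,0,3,0,0,0,0,0,0,3,0,0,0,0,0,0,3,0,0,0,0,0,0,3,0,0,0]'
python3 chk.py && python3 -c "
from station import bot
print(bot.sign_off())"
```

```text
t: 28.0
ee_pos: [0.5212, 0.0261, 0.1252]
tcp_rot: [-3.136, 0.174, -0.002]
contact_force: [1.9, 0.6, -2.1]
gripper_width: 0.149
tcp [0.52115636 0.02607322 0.12524488] [-3.13622299e+00  1.73553363e-01 -1.66727386e-03] yaw -6.334845056078237 [ 1.86788679  0.56116896 -2.0716797 ] 0.14924894964468605 28.0
lid plane [-0.00378386 -0.000415   -0.02712848]
lid centre [0.52059753 0.02652045] 0.09847095319475187 rel [-0.00055883  0.00044723] 178
top tabs z [0.09125178 0.09469123 0.09624265 0.09810896 0.10131796] [ 0.61800989 -0.00184702  0.09027881] [0.64133138 0.02801542 0.10221911] 107
lid tab dir -6.569977305379709
scene tab [279.56216216 267.67027027] 185 [0.62974874 0.02157639 0.09516599] [0.07500459 0.10001935]
the job is handed in; nothing more can be done
None
```

I packed the green bowl into the blue one and the red bowl into the green, and handed the job in at about 28 s with the lid held above the blue rim. The hand-in gave no verdict, so the figures below are my own checks.

**Lid:**
- **Height:** the underside is about 10–12 mm above the rim; depth reads about 12 mm and the arm's own position about 10 mm.
- **Centring:** within about 1 mm of the bowl's axis.
- **Tabs:** the lid's tab points at −6.6° and the bowl's at −6.3°.
- **Level:** tilted about 0.004 rad.
- **Grip:** held at 100 N. The wrist force was about 2 N, roughly the lid's weight.

**Bowls:** green sits about 13 mm off the blue bowl's centre, within the 40 mm allowed. Red is centred in green to about 2 mm. I last looked straight into the nest before fetching the lid, because the lid covers it now.

**What went wrong:** on the first try at lowering the green bowl, the gripper seemed to rest on the blue rim with about 12 N, leaving the bowl about 4 mm short of the floor. I lifted it, moved it 14 mm inward and set it down cleanly. The blue bowl was measured afterwards and had not moved.

**Not measured:** I did not re-measure the bins, jar or bottle. The lid crossed the bins with about 80 mm to spare, and the wrist force showed no contact at the readings after each move.

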